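# Set up the plate filling station

### The arm

A 6-joint arm with a two-finger parallel gripper is mounted at the origin on the work surface. World frame = base frame: x ahead of the robot, y to its left, z up, the work surface at z = 0. Lengths are in m, angles in rad, forces in N, time in s.
With the tool pointing down it reaches from about 0.4 to 0.825 m from the base axis. Payload 7 kg.
Tool frame: the origin (TCP) lies midway between the tips of the shut fingers; the grasp point (between the pads) lies hold_point_z behind it (hold_point_z is the distance from the TCP to the grasp point, in m); z points along the fingers, y is the line along which they close (so a half turn about z gives the same grasp; the last joint's range is limited). The gripper opens to 88 mm and grips with 3 to 60 N. Pads are 19 mm wide; open, the fingers measure 130 mm over their backs; the gripper's body (78 mm by 193 mm) begins 47 mm behind the grasp point.
Start: joints at [1.454, 0.359, 0.012, 0, -1.224, -0.288], TCP at [0.266, 0.62, 0.227] pointing down, gripper open.
Joint ranges: [-3.07, 3.07], [-1.43, 2.12], [-1.02, 1.25], [-3.03, 1.67], [-3.05, -0], [-3.03, 3.03]. Speed limits (rad/s): [2.39, 2.39, 3.01, 3.14, 3.14, 3.14].

### API

Orientations are given as [roll, pitch, yaw] about the fixed x, y, z axes, in that order (R = Rz(yaw) Ry(pitch) Rx(roll)).
In Python, from station import * gives the robot as it stands.
- The arm moves only by the tool apply_moves, never from a script. Its argument "steps" is a list of rows, each an object with "translation": the shift along the world's x, y, z scaled (see below), a list of three; "rotation": the turn, a rotation vector about the world's x, y, z scaled (see below), a list of three. A call has exactly 10 rows; each row is the pose to reach, as a shift and turn from the pose commanded when the call began; what a row does not reach only later rows make up. The controller multiplies each number of a shift by 250 mm and each number of a turn by 30 degrees. A row lasts 1/12 s, in which the tool goes at most 41.7 mm and 7.16 degrees, less where a joint would pass 70% of its speed; a pose out of reach is approached as far as the arm can. A call with a number of a shift or a turn outside -1 to 1 is refused whole. A call with a gripper value outside its range is refused whole. "jaw" is the closure, from -1 (fully open) to 1 (shut), so that 0 is half open, set as the call begins (left out, the last holds). The fingers move at their own pace and stop on an object; "newtons" is the grip in N (left out, the last holds). Time passes only in rows, so rows that repeat a pose let the fingers close, or fill a call up. It gives the time, the measured TCP pose, the force, the opening and the grip force at its end, in the units of the state.
- get_state(): the state, without advancing time (a new reading comes with each control period).
- grab_frame(name): name is "scene" or "top" or "wrist"; returns the picture (480x640x3 uint8, blue, green, red); there is no depth.
- camera_model(name): a dict with "fx", "fy", "cx", "cy" (pixels), "xyz" and "rotation" of the camera in the world. Camera axes: x right, y down, z forward; pixel columns grow to the right and rows downward; lengths in m; the calibration is good to about 2 mm. A picture is of the moment at which its call begins: read the wrist's pose just before it. camera_model takes no time and is no camera call; for the wrist camera it gives the pose at the moment of the call.
- job_done(): hands the job in; it is judged then, once.
The state is a dict: "t": time; "q": joint angles; "qd": joint speeds; "joint_efforts": joint torques, N m; "eef_pos": TCP position; "ee_rot": TCP orientation; "force": force on the tool from outside, world axes, zero at the start; "moment": the same for the moment, N m; "width": finger opening in m; "gripper_force": force on a finger pad.
Only numpy, scipy, OpenCV 4.12 (cv2) and the standard library are available. Lean on these libraries where they do the work, as an engineer would, in place of code of your own. Each camera call takes 0.05 s, during which the arm holds its last target. There are 200 camera calls.

### The job

Get the filling station ready for the white deep-well block: swing the blue stop fully down across the lane and leave the yellow stop up, then push the block along until it stands square against both the blue stop and the fence. Set the volume dial to the green dot, its third click, and leave everything else on the bench where it is.

Things in the scene. Friction and masses are not known exactly. Their poses are not given: they have to be found in the camera images.
- station: the plate filling station, one white instrument fixed to the bench, 310 x 540 mm. Origin on the bench (z = 0); x points away from the robot, y runs along the lane (to the robot's left); turned at most 0.1 rad from the world axes. "Station" coordinates in mm in these texts are in this frame
- lane (a point): point on the dark lane plate's top at station (0, 0, 25), axes as the station's. The plate spans x -97 to 43, y -250 to 250 and has no front rail
- fence (a point): point on the upper front edge of the aluminium fence, station (43, 0, 43). The fence runs the whole length of the lane behind it; upright face at x = 43, 18 mm higher than the lane. Both stops sit on it at y between 10 and 175, in either order
- console (a point): middle of the top of the white console behind the fence, station (150, 10, 90): x 95 to 205, y -260 to 280, top at z = 90. The dial is at its right end; the parked dispensing head, up to z = 210, stands at its left end, y 190 to 310
- block: white 24-well block, loose, 85.5 (its x) x 127.8 (its y) x 44 mm high, about 0.14 kg; origin at the centre of its underside. It rests on the lane plate near the lane's right end, its origin 15 to 30 mm short of station x = 0, up to 0.17 rad askew; push it to the left (+y). Touching the fence squarely, its origin is at station x = 0
- blue_stop: the fixed black foot of the blue stop, on top of the fence: origin on the fence top (station z = 43) straight below the hinge, at station x = 72; axes parallel to the station's. The face of the lowered flag that meets the block is at y = -6 mm in this frame, so the block's origin is then at y = -70 mm in it
- blue_hinge (a point): hinge axis of the blue flag, 18 mm above the foot's origin (station z = 61), lying along y
- blue_flag (a joint): angle of the blue flag: 0 = fully down, level across the lane, pointing to -x of the station; pi/2 = straight up; 1.95 = its end stop, leaning back away from the robot. It starts thrown back. The hinge is stiff (0.1 N m): the flag stays where it is left
- blue_tip (a point): point on the blue flag's upper side (rear side when it is up), 115 mm from the hinge, 10 mm above the hinge line; axes turn with the flag. The flag is 12 mm thick (y), reaches 112 mm from the hinge, 10 mm above to 10 mm below the hinge line, from 34 mm outwards to 26 mm below; a tab 10 mm thick carries its upper side on to 135 mm. Down, it bars the lane from z = 35 to 71
- yellow_stop: the foot of the yellow stop, same build as the blue one, on the same fence at least 85 mm away from it, to its left or right; leave its flag up. The block passes freely below a raised flag
- yellow_flag (a joint): angle of the yellow flag, read as the blue one's (about 1.9 = thrown back up)
- dial (a joint): the volume dial: 0 at its end stop, growing clockwise seen from above to 2.51; a click every 0.419 rad (0 to 6), where a detent pulls it to the nearest click (0.04 N m). It starts at or near click 0 or 1. The green dot is click 3 = 1.257 rad: there the pointer points along +x of the station, away from the robot. The other clicks have small black dots
- dial_grip (a point): middle of the dial's grip bar, on the vertical dial axis at station (145, -130, 114). The bar is 60 mm long, 14 mm wide, its top at z = 125, on a black skirt of 68 mm diameter, top at z = 100. This point's x axis lies along the bar to the white pointer line and turns with the dial
- spare_block: a second block, blue-grey, same size, waiting on the bench to the right of the station; leave it alone; origin at the centre of its underside
- tip_box: blue box of pipette tips, 85 x 125 x 75 mm, on the bench left of the station; leave it alone; origin under its centre
- tube_rack: orange tube rack, 80 x 125 x 42 mm, on the bench left of the robot; leave it alone; origin under its centre
- reagent: amber reagent bottle with blue cap, 70 mm diameter, 150 mm high, on the bench left of the station; leave it alone; origin under its centre
- cool_block: white cooling rack with steel inserts, 100 x 130 x 40 mm, on the bench right of the station; leave it alone; origin under its centre
- marker: red marker pen, 120 x 14 x 12 mm, left lying across the lane plate at the lane's left end, beyond both stops (station y about 220); leave it alone; origin under its middle

How it is judged:
On the way, in this order (a step that is already met when the one before it is completed fails the run):
1. the blue stop is fully down across the lane (value of joint blue_flag below 0.06 rad), for 0.2 s.
2. the block, flat on the lane, has been pushed up to the lowered blue stop (value of joint blue_flag below 0.06 rad and y of block in the frame of blue_stop between -0.074 and -0.066 m and x of block in the frame of station above -0.03 m and z of block in the frame of station below 0.03 m), for 0.2 s.
At the end, for the whole second after the job is handed in: The blue flag is down (within 0.06 rad), the yellow flag is still up (above 1.6 rad); the block stands flat and still on the lane, its left end within 3.5 mm of the blue flag, its far side within 4 mm of the fence and square to it within 0.04 rad; the dial rests at click 3 (within 0.1 rad of 1.257) (value of joint blue_flag below 0.06 rad and value of joint yellow_flag above 1.6 rad and y of block in the frame of blue_stop between -0.0735 and -0.067 m and x of block in the frame of station between -0.004 and 0.003 m and z of block in the frame of station between 0.022 and 0.028 m and angle between the y axis of block and the y axis of station, either way round below 0.04 rad and angle between block's own z axis and vertical below 0.05 rad and linear speed of block below 0.01 m/s and value of joint dial between 1.157 and 1.357 rad); the robot touches nothing.
It fails at once if the yellow stop is swung down (below 1.4 rad) (value of joint yellow_flag below 1.4 rad).
It fails at once if the block is tipped by more than 0.35 rad (angle between block's own z axis and vertical above 0.35 rad).
It fails at once if another thing on the bench (spare block, tip box, tube rack, bottle, cooling rack, marker) is moved more than 30 mm (distance of any of spare_block, tip_box, tube_rack, reagent, cool_block, marker from where it was at the start of the episode above 0.03 m).
It also fails if it takes over 72 s, if anything falls off the work surface, if the arm or the gripper's body presses on something with over 40 N, if the wrist force passes 120 N, or if a joint passes its speed limit or range.

## Working session

There is one attempt and no reset: what is moved stays moved. The work goes in short steps, Python scripts to look and compute and a tool call to move; the robot and the scene stay as the last step left them, time stands still between calls to the robot, and variables do not carry over. Pictures are saved under pics/ and viewed, at most 10 in all, crops included, and the job is handed in when it is done.

Besides the shell and the picture viewer there is one more tool, called after "Emit:" in YAML: its name, and indented under it one key for each argument. apply_moves: Moves the arm, as the interface text tells. Shifts and turns lie within -1 to 1; 1 stands for 250 mm of shift or 30 degrees of turn. Its arguments: {"type":"object","properties":{"steps":{"type":"array"},"jaw":{"type":"number"},"newtons":{"type":"number"}},"required":["steps"]}

```bash
ls; mkdir -p pics
python3 - <<'E'
from station import *
import cv2
s=get_state();print({k:s[k] for k in('t','eef_pos','ee_rot','width','force')}, [k for k in s])
for n in('scene','top'):
    cv2.imwrite(f'pics/{n}0.png',grab_frame(n));print(n,camera_model(n))
E
```

```text
pics
{'t': 0.0, 'eef_pos': array([0.26566747, 0.61998343, 0.22561819]), 'ee_rot': array([ 3.13991919e+00, -1.58301871e-04, -4.04892629e-01]), 'width': 0.08752383035806922, 'force': array([-0.6895275 ,  0.20086089,  0.10451292])} ['t', 'q', 'qd', 'joint_efforts', 'eef_pos', 'ee_rot', 'force', 'moment', 'gripper_force', 'width']
scene {'fx': 589.9204486249763, 'fy': 589.9204486249763, 'cx': 324.54122878962085, 'cy': 235.64932478302427, 'xyz': array([1.48054443, 0.54532741, 0.88410563]), 'rotation': array([-2.1926362 ,  0.00632758,  2.02164438])}
top {'fx': 489.93787270150295, 'fy': 489.93787270150295, 'cx': 321.8561111978936, 'cy': 237.41264651673177, 'xyz': array([0.2716856 , 0.06854496, 1.45830635]), 'rotation': array([-2.9722843 , -0.02050581, -1.57156463])}
```

View pics/top0.png

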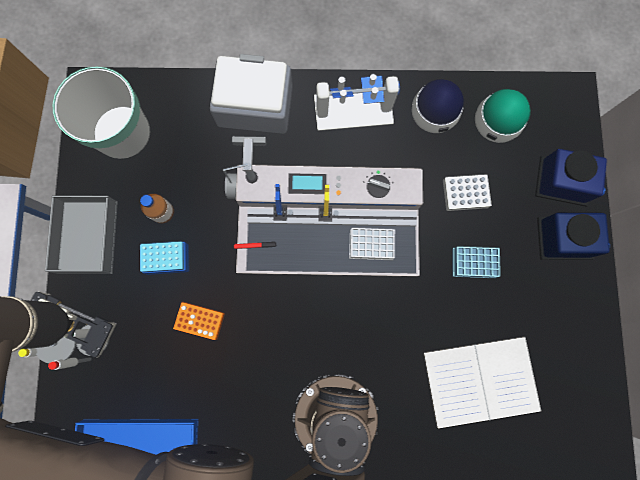

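View pics/scene0.png

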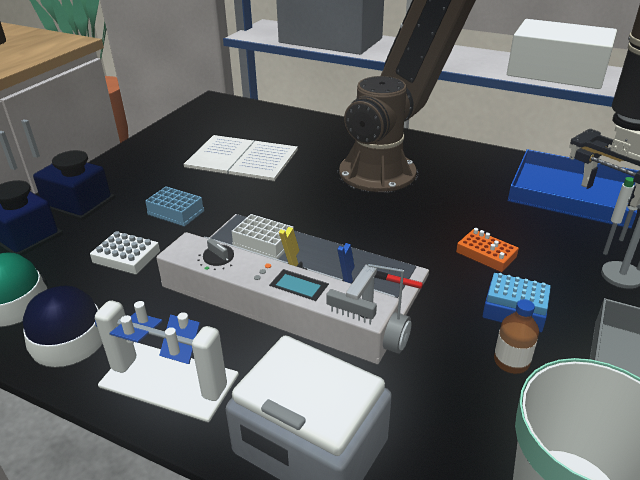

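The top view shows the blue stop at (279,200), the yellow stop at (326,200), the block at (372,243), the dial at (378,184) and the marker at (255,245). Blue is the left stop, so the block has to pass under the raised yellow flag.

```bash
cat > h.py <<'E'
import numpy as np, cv2
from scipy.spatial.transform import Rotation as Ro
from station import *
def K(c): return np.array([[c['fx'],0,c['cx']],[0,c['fy'],c['cy']],[0,0,1]])
def Rm(c): return Ro.from_euler('xyz',c['rotation']).as_matrix()
def plane(c,uv,z):
    uv=np.atleast_2d(np.asarray(uv,float)); r=np.c_[uv,np.ones(len(uv))]@np.linalg.inv(K(c)).T@Rm(c).T
    o=np.array(c['xyz']); return o+r*((z-o[2])/r[:,2])[:,None]
def proj(c,P):
    p=(np.atleast_2d(P)-c['xyz'])@Rm(c)@K(c).T; return p[:,:2]/p[:,2:]
E
python3 - <<'E'
from h import *
c=camera_model('top');print(proj(c,[[0,0,0]]), proj(camera_model('scene'),[[0,0,0]]))
im=cv2.imread('pics/top0.png')
cv2.imwrite('pics/topc.png',cv2.resize(im[130:280,230:430],None,fx=4,fy=4,interpolation=cv2.INTER_CUBIC))
E
```

```text
[[335.51807104 418.10387124]] [[377.20732032 170.78359349]]
```

View pics/topc.png

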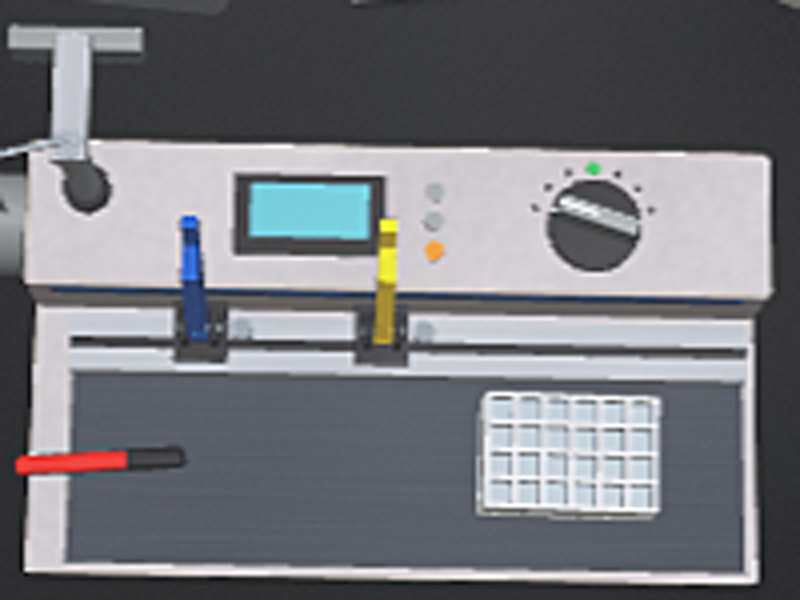

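Run:
```python
from h import *
c=camera_model('top')
f=lambda a:(np.array(a,float)+.5)/4-.5+[230,130]
L=plane(c,f([[72,370],[743,382],[740,572],[66,562]]),.025)
S=np.array([[.043,.25],[.043,-.25],[-.097,-.25],[-.097,.25]])
print(L)
# rigid fit
m=L[:,:2].mean(0);q=S.mean(0);H=(S-q).T@(L[:,:2]-m);a=np.arctan2(H[0,1]-H[1,0],H[0,0]+H[1,1])
R=np.array([[np.cos(a),-np.sin(a)],[np.sin(a),np.cos(a)]]);t=m-R@q
print('station',t,a,'res mm',((S@R.T+t)-L[:,:2])*1000)
D=plane(c,f([593,168]),.09);d=plane(c,f([594,226]),.1)
inv=lambda P:(P[:,:2]-t)@R*1000
print('green',inv(D),'dial skirt',inv(d))
ft=plane(c,f([[200,350],[382,352]]),.05);print('feet',inv(ft))
B=plane(c,f([[486,393],[661,397],[656,514],[478,511]]),.069);print('block',inv(B),inv(B).mean(0))
print('mark',inv(plane(c,f([[18,465],[185,457]]),.035)))
```

```text
[[ 0.56226737  0.25981329  0.025     ]
 [ 0.55481085 -0.24105379  0.025     ]
 [ 0.41231045 -0.23412514  0.025     ]
 [ 0.41902806  0.260653    0.025     ]]
station [0.51410106 0.01091151] -0.015198236587975368 res mm [[-1.37185989  0.41583981]
 [-1.51416164  1.34066895]
 [ 1.00240429 -3.46031273]
 [ 1.88361724  1.70380397]]
green [[ 188.03056788 -130.82917385]] dial skirt [[ 141.64815713 -129.98728399]]
feet [[ 56.04583786 153.24824596]
 [ 57.05633943  19.78578952]]
block [[  24.15226028  -55.32622835]
 [  23.53228674 -182.16055465]
 [ -61.84799555 -177.64948232]
 [ -61.86361931  -49.97088392]] [ -19.00676696 -116.27678731]
mark [[-29.25466507 284.81982194]
 [-21.17392652 162.97371409]]
```

The station is at (0.514, 0.011), turned about -0.015 rad. The blue foot is at station y of about 153 and the yellow at about 20, the block's origin is near (-19, -116), and the dial is at click 0. I'll move over the station to refine these with the wrist camera.

Emit:
apply_moves:
  steps:
    - {"translation": [0.08,-0.09,0.03],"rotation": [0,0,-0.1]}
    - {"translation": [0.16,-0.18,0.06],"rotation": [0,0,-0.2]}
    - {"translation": [0.24,-0.27,0.09],"rotation": [0,0,-0.3]}
    - {"translation": [0.32,-0.36,0.12],"rotation": [0,0,-0.4]}
    - {"translation": [0.4,-0.45,0.15],"rotation": [0,0,-0.5]}
    - {"translation": [0.48,-0.54,0.18],"rotation": [0,0,-0.6]}
    - {"translation": [0.56,-0.63,0.21],"rotation": [0,0,-0.7]}
    - {"translation": [0.64,-0.72,0.24],"rotation": [0,0,-0.8]}
    - {"translation": [0.72,-0.81,0.27],"rotation": [0,0,-0.9]}
    - {"translation": [0.8,-0.9,0.3],"rotation": [0,0,-1]}
  jaw: 1

```text
t: 0.93
eef_pos: [0.4664, 0.394, 0.3017]
ee_rot: [3.141, 0.0, -0.931]
force: [0.1, 1.4, -0.5]
width: 0.0265
gripper_force: 0.0
```

Emit:
apply_moves:
  steps:
    - {"translation": [0.08,-0.09,0.03],"rotation": [0,0,-0.1]}
    - {"translation": [0.16,-0.18,0.06],"rotation": [0,0,-0.2]}
    - {"translation": [0.24,-0.27,0.09],"rotation": [0,0,-0.3]}
    - {"translation": [0.32,-0.36,0.12],"rotation": [0,0,-0.4]}
    - {"translation": [0.4,-0.45,0.12],"rotation": [0,0,-0.5]}
    - {"translation": [0.48,-0.54,0.12],"rotation": [0,0,-0.6]}
    - {"translation": [0.56,-0.63,0.12],"rotation": [0,0,-0.7]}
    - {"translation": [0.64,-0.72,0.12],"rotation": [0,0,-0.8]}
    - {"translation": [0.72,-0.81,0.12],"rotation": [0,0,-0.9]}
    - {"translation": [0.8,-0.9,0.12],"rotation": [0,0,-1]}

```text
t: 1.77
eef_pos: [0.6665, 0.1692, 0.3311]
ee_rot: [3.141, -0.0, -1.455]
force: [0.5, -0.4, 0.5]
width: 0.0006
gripper_force: 0.0
```

Run:
```python
from h import *
s=get_state();print(s['t'],s['eef_pos'],s['ee_rot'],s['width'],s['q'])
c=camera_model('wrist');im=grab_frame('wrist');cv2.imwrite('pics/w1.png',im);print(c);np.save('w1.npy',c,allow_pickle=True)
```

```text
1.7667 [0.66650588 0.16916977 0.33108549] [ 3.14083310e+00 -7.79941411e-05 -1.45456043e+00] 0.0005630680291826096 [ 5.31107030e-01  3.39866476e-01  2.17002408e-01 -2.36539060e-04
 -1.44865882e+00 -4.14842257e-01]
{'fx': 376.6750591747513, 'fy': 376.6750591747513, 'cx': 322.45184604212875, 'cy': 240.69172079686572, 'xyz': array([0.67551939, 0.08969252, 0.48891039]), 'rotation': array([ 2.84204758e+00, -1.50028857e-03, -3.02447804e+00])}
```

View pics/w1.png

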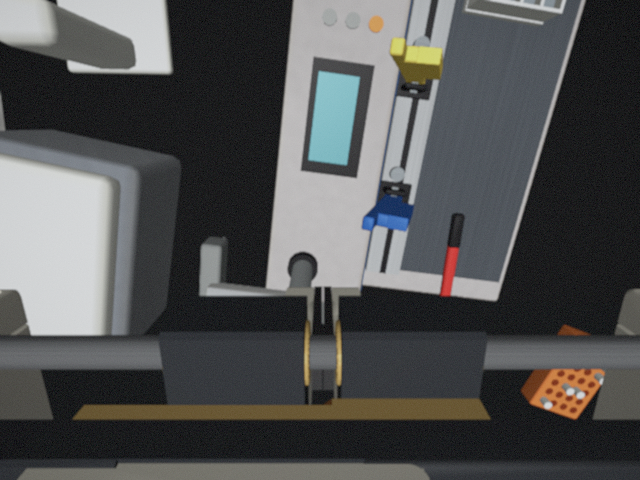

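The wrist view shows the blue flag's tip at (390,213) with its foot at (396,188), the yellow flag at (415,62), the marker at (452,255) and the head's post at (303,268). I'll turn these into station coordinates.

Run:
```python
from h import *
c=np.load('w1.npy',allow_pickle=True).item()
t=np.array([.5141,.0109]);a=-.0152;R=np.array([[np.cos(a),-np.sin(a)],[np.sin(a),np.cos(a)]])
f=lambda uv,z:((plane(c,uv,z)[:,:2]-t)@R*1000).round(1)
print('lane front-left corner(-97,250)',f([[497,283]],.025),'station corner (?,270)',f([[497,299]],.025))
print('console front edge x95,z90: ',f([[410,0],[361,287]],.09))
print('feet',f([[396,186],[415,88]],.052))
print('head post',f([[303,268]],.21),f([[303,268]],.15),'arm',f([[205,240],[310,292]],.21))
print('blue tip',f([[366,228],[411,228]],.17),'yellow',f([[394,42],[441,75]],.17))
print('marker',f([[458,214],[446,295]],.035))
```

```text
lane front-left corner(-97,250) [[-98.4 251.2]] station corner (?,270) [[-104.7  274. ]]
console front edge x95,z90:  [[ 93.8 -38.6]
 [ 92.  252.8]]
feet [[ 65.8 137.7]
 [ 65.5  30.8]]
head post [[160.7 191.1]] [[160.8 214.7]] arm [[238.6 178. ]
 [152.7 211. ]]
blue tip [[110.4 162.2]
 [ 71.3 157. ]] yellow [[113.6  14.5]
 [ 72.9  32.5]]
marker [[-20.3 163.9]
 [-30.6 273.1]]
```

Emit:
apply_moves:
  steps:
    - {"translation": [0.03,-0.035,0],"rotation": [0,0,-0.13]}
    - {"translation": [0.061,-0.07,0],"rotation": [0,0,-0.256]}
    - {"translation": [0.061,-0.07,-0.08],"rotation": [0,0,-0.256]}
    - {"translation": [0.061,-0.07,-0.18],"rotation": [0,0,-0.256]}
    - {"translation": [0.061,-0.07,-0.28],"rotation": [0,0,-0.256]}
    - {"translation": [0.061,-0.07,-0.38],"rotation": [0,0,-0.256]}
    - {"translation": [0.061,-0.07,-0.48],"rotation": [0,0,-0.256]}
    - {"translation": [0.061,-0.07,-0.58],"rotation": [0,0,-0.256]}
    - {"translation": [0.061,-0.07,-0.66],"rotation": [0,0,-0.256]}
    - {"translation": [0.061,-0.07,-0.682],"rotation": [0,0,-0.256]}

```text
t: 2.65
eef_pos: [0.6788, 0.1522, 0.1564]
ee_rot: [3.135, -0.002, -1.587]
force: [-0.1, -1.0, -2.0]
width: 0.0005
gripper_force: 0.0
```

Run:
```python
from h import *
im=grab_frame('scene');cv2.imwrite('pics/s1.png',cv2.resize(im[180:400,150:450],None,fx=2.6,fy=2.6))
r=110
for d in (112,90,75,60,45,30,20,10,3,-1):
    th=np.radians(d);x=72-r*np.cos(th)+10*np.sin(th)+21;z=61+r*np.sin(th)+10*np.cos(th)
    print(d,round((x-165)/250,3),round((z-160)/250,3))
```

```text
112 -0.086 -0.003
90 -0.248 0.044
75 -0.363 0.039
60 -0.473 0.005
45 -0.571 -0.057
30 -0.649 -0.141
20 -0.688 -0.208
10 -0.714 -0.28
3 -0.725 -0.333
-1 -0.729 -0.364
```

View pics/s1.png

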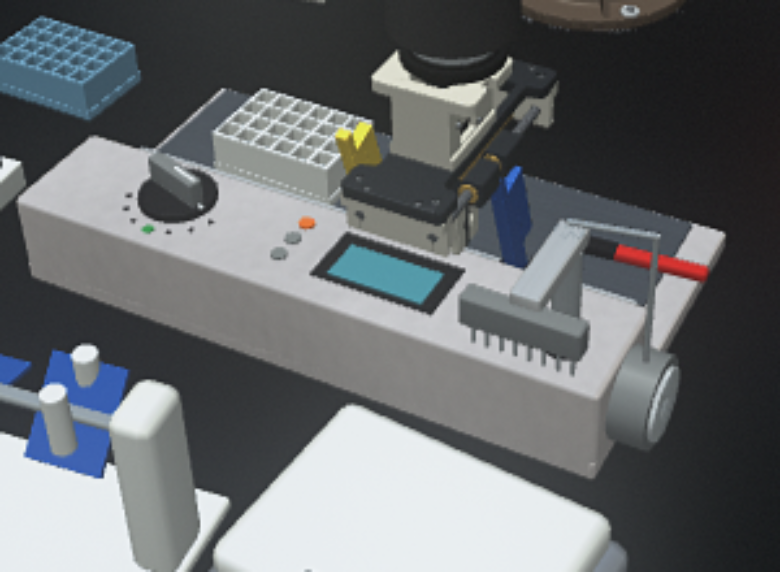

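The crop shows the fingers behind and just right of the blue flag, whose tip is at crop (512,172). I'll check the sideways offset by projection before pushing.

Run:
```python
from h import *
c=camera_model('scene')
w=lambda x,y,z:[.5141+(x+.0152*y)/1e3,.0109+(y-.0152*x)/1e3,z/1e3]
P=[w(72-135*np.cos(th)+10*np.sin(th),y,61+135*np.sin(th)+10*np.cos(th)) for y in(147,159) for th in (1.95,1.8)]+[[.6788,.1522,.1564]]+[w(205,280,90),w(205,-260,90)]
print(((proj(c,P)-[150,180])*2.6).round())
```

```text
[[476. 190.]
 [487. 169.]
 [491. 195.]
 [501. 173.]
 [454. 240.]
 [597. 398.]
 [  8. 196.]]
```

Run:
```python
from h import *
cs=[camera_model('top'),camera_model('scene'),np.load('w1.npy',allow_pickle=True).item()]
t=np.array([.5141,.0109]);a=-.0152;R=np.array([[np.cos(a),-np.sin(a)],[np.sin(a),np.cos(a)]])
def blob(im,lo,hi,box):
    x0,y0,x1,y1=box;m=cv2.inRange(cv2.cvtColor(im[y0:y1,x0:x1],cv2.COLOR_BGR2HSV),lo,hi);v,u=np.nonzero(m)
    return u+x0,v+y0
top=cv2.imread('pics/top0.png');sc=cv2.imread('pics/scene0.png')
for nm,lo,hi,bt,bs in(('blue',(105,110,40),(130,255,255),(265,175,295,222),(330,230,365,290)),('yel',(20,110,60),(35,255,255),(315,175,340,222),(270,215,310,275))):
    u,v=blob(top,lo,hi,bt);k=v<=v.min()+2;pt=[u[k].mean(),v.min()]
    k2=v>=v.max()-2;print(nm,'top tip',pt,'root',u[k2].mean(),v.max())
    u,v=blob(sc,lo,hi,bs);k=v<=v.min()+2;ps=[u[k].mean(),v.min()];k2=v>=v.max()-2;print('scene tip',ps,'root',u[k2].mean(),v.max())
    A=[];b=[]
    for c,p in((cs[0],pt),(cs[1],ps)):
        d=Rm(c)@np.linalg.inv(K(c))@[*p,1];d/=np.linalg.norm(d);M=np.eye(3)-np.outer(d,d);A.append(M);b.append(M@c['xyz'])
    X,res,_,_=np.linalg.lstsq(np.vstack(A),np.hstack(b),rcond=None);print((X[:2]-t)@R*1e3,X[2]*1e3,'res mm',res**.5*1e3)
```

```text
blue top tip [np.float64(276.8333333333333), np.int64(184)] root 278.9230769230769 214
scene tip [np.float64(347.0), np.int64(243)] root 348.4761904761905 282
[111.15475228 159.36513297] 198.91162745515558 res mm [10.18092349]
yel top tip [np.float64(326.5), np.int64(185)] root 325.3333333333333 215
scene tip [np.float64(289.4), np.int64(227)] root 293.5 265
[110.5914228   28.26832542] 197.24505401103872 res mm [11.61836883]
```

Emit:
apply_moves:
  steps:
    - {"translation": [-0.04,0.024,0],"rotation": [0,0,0]}
    - {"translation": [-0.086,0.025,0],"rotation": [0,0,0]}
    - {"translation": [-0.167,0.026,0.02],"rotation": [0,0,0]}
    - {"translation": [-0.248,0.028,0.044],"rotation": [0,0,0]}
    - {"translation": [-0.305,0.029,0.044],"rotation": [0,0,0]}
    - {"translation": [-0.363,0.03,0.039],"rotation": [0,0,0]}
    - {"translation": [-0.418,0.031,0.025],"rotation": [0,0,0]}
    - {"translation": [-0.473,0.032,0.005],"rotation": [0,0,0]}
    - {"translation": [-0.522,0.033,-0.025],"rotation": [0,0,0]}
    - {"translation": [-0.571,0.033,-0.057],"rotation": [0,0,0]}

```text
t: 3.53
eef_pos: [0.5387, 0.1622, 0.1493]
ee_rot: [-3.137, 0.002, -1.585]
force: [-0.1, 0.3, 1.1]
width: 0.0004
gripper_force: 0.3
```

Run:
```python
from h import *
a=grab_frame('scene')[180:330,250:450];b=grab_frame('top')[130:280,230:430]
cv2.imwrite('pics/m1.png',np.hstack([cv2.resize(a,(400,300)),cv2.resize(b,(400,300))]))
print(get_state()['eef_pos'],get_state()['force'])
```

```text
[0.53687958 0.16152618 0.14795279] [-0.28753775  1.14022287  0.75804501]
```

View pics/m1.png

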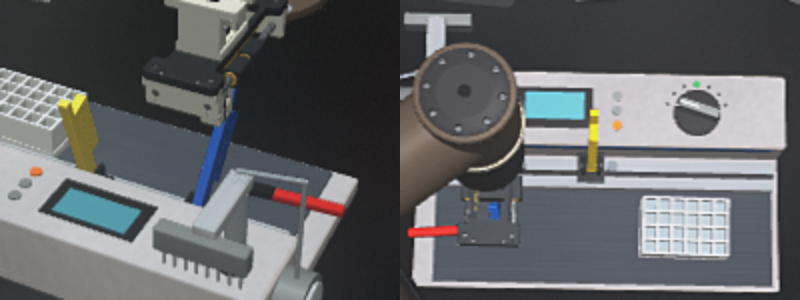

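The blue flag is being swung forward, now past vertical with its tip under the gripper, and the yellow flag is untouched. I'll continue the arc down.

Emit:
apply_moves:
  steps:
    - {"translation": [-0.042,0,-0.04],"rotation": [0,0,0]}
    - {"translation": [-0.078,0,-0.084],"rotation": [0,0,0]}
    - {"translation": [-0.099,0,-0.117],"rotation": [0,0,0]}
    - {"translation": [-0.117,0,-0.151],"rotation": [0,0,0]}
    - {"translation": [-0.131,0,-0.187],"rotation": [0,0,0]}
    - {"translation": [-0.143,0,-0.223],"rotation": [0,0,0]}
    - {"translation": [-0.149,0,-0.253],"rotation": [0,0,0]}
    - {"translation": [-0.154,0,-0.276],"rotation": [0,0,0]}
    - {"translation": [-0.157,0,-0.298],"rotation": [0,0,0]}
    - {"translation": [-0.157,0,-0.302],"rotation": [0,0,0]}

```text
t: 4.47
eef_pos: [0.4992, 0.1611, 0.0711]
ee_rot: [3.141, -0.001, -1.586]
force: [-4.9, 1.9, 11.5]
width: 0.0005
gripper_force: 5.5
```

Emit:
apply_moves:
  steps:
    - {"translation": [0,0,-0.006],"rotation": [0,0,0]}
    - {"translation": [0,0,-0.01],"rotation": [0,0,0]}
    - {"translation": [0,0,-0.01],"rotation": [0,0,0]}
    - {"translation": [0,0,-0.01],"rotation": [0,0,0]}
    - {"translation": [0,0,0.02],"rotation": [0,0,0]}
    - {"translation": [0,-0.05,0.12],"rotation": [0,0,0]}
    - {"translation": [0,-0.15,0.26],"rotation": [0,0,0]}
    - {"translation": [0,-0.25,0.4],"rotation": [0,0,0]}
    - {"translation": [0,-0.35,0.52],"rotation": [0,0,0]}
    - {"translation": [0,-0.45,0.6],"rotation": [0,0,0]}

```text
t: 5.3
eef_pos: [0.5002, 0.0478, 0.2249]
ee_rot: [-3.138, 0.001, -1.585]
force: [1.5, -0.2, 0.4]
width: 0.0003
gripper_force: 0.0
```

Run:
```python
from h import *
s=get_state();print(s['eef_pos'],s['ee_rot'],s['force'])
a=grab_frame('scene')[180:330,250:450];c=camera_model('wrist');b=grab_frame('wrist');cv2.imwrite('pics/w2o.png',b);np.save('w2.npy',c,allow_pickle=True)
cv2.imwrite('pics/m2.png',np.hstack([cv2.resize(a,(400,300)),b[:300,240:640]]));print(c['xyz'])
```

```text
[0.50018015 0.04777663 0.2249294 ] [-3.13766400e+00  1.01346946e-03 -1.58517407e+00] [ 1.49507141 -0.23487505  0.40169622]
[ 0.49835426 -0.03501925  0.38568139]
```

View pics/m2.png

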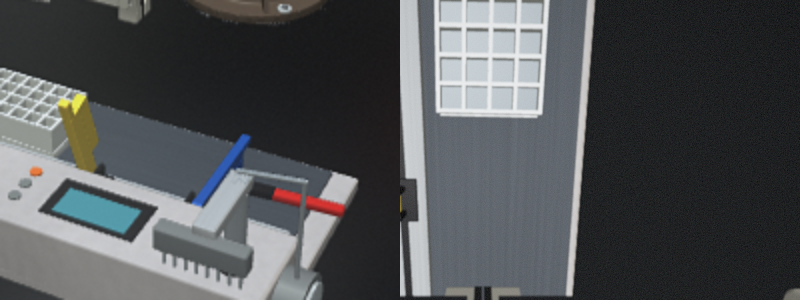

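The flag now lies level across the lane at the right place, and the marker and yellow flag are unmoved. The wrist crop shows the block's left end at row 110. I'll measure the block and the lane's edges from it.

Run:
```python
from h import *
c=np.load('w2.npy',allow_pickle=True).item();im=cv2.imread('pics/w2o.png')
t=np.array([.5141,.0109]);a=-.0152;R=np.array([[np.cos(a),-np.sin(a)],[np.sin(a),np.cos(a)]])
f=lambda uv,z:((plane(c,uv,z)[:,:2]-t)@R*1000).round(1)
g=cv2.cvtColor(im,cv2.COLOR_BGR2GRAY).astype(int)
for r in (20,60,90,150,200,250): print(r,[(u+.5,g[r,u+1]-g[r,u]) for u in range(235,445) if abs(g[r,u+1]-g[r,u])>30 and (u<285 or u>375)])
print('col',[(u,[v for v in range(90,130) if abs(g[v+1,u]-g[v,u])>30]) for u in (285,300,330,360,378)])
print('lane front',f([[432,0],[412,290]],.025))
print('fence base',f([[261,0],[271,290]],.025),'dial n/a')
```

```text
20 [(235.5, np.int64(51)), (236.5, np.int64(38)), (257.5, np.int64(-46)), (258.5, np.int64(-38)), (273.5, np.int64(64)), (274.5, np.int64(48)), (278.5, np.int64(-49)), (280.5, np.int64(40)), (382.5, np.int64(45)), (383.5, np.int64(36)), (387.5, np.int64(-59)), (388.5, np.int64(-46)), (424.5, np.int64(38)), (425.5, np.int64(40)), (432.5, np.int64(-52)), (433.5, np.int64(-81))]
60 [(237.5, np.int64(46)), (238.5, np.int64(51)), (258.5, np.int64(-32)), (259.5, np.int64(-47)), (273.5, np.int64(38)), (274.5, np.int64(57)), (275.5, np.int64(35)), (278.5, np.int64(-34)), (279.5, np.int64(-45)), (281.5, np.int64(32)), (379.5, np.int64(35)), (380.5, np.int64(47)), (384.5, np.int64(-45)), (385.5, np.int64(-65)), (421.5, np.int64(33)), (422.5, np.int64(41)), (429.5, np.int64(-53)), (430.5, np.int64(-80))]
90 [(239.5, np.int64(54)), (240.5, np.int64(50)), (260.5, np.int64(-45)), (261.5, np.int64(-47)), (274.5, np.int64(59)), (275.5, np.int64(49)), (279.5, np.int64(-48)), (281.5, np.int64(39)), (378.5, np.int64(44)), (382.5, np.int64(-41)), (383.5, np.int64(-61)), (419.5, np.int64(32)), (420.5, np
[... 330 characters left out ...]
(240.5, np.int64(-31)), (256.5, np.int64(62)), (257.5, np.int64(57)), (265.5, np.int64(-45)), (266.5, np.int64(-47)), (411.5, np.int64(33)), (412.5, np.int64(40)), (418.5, np.int64(-58)), (419.5, np.int64(-71))]
250 [(241.5, np.int64(-48)), (242.5, np.int64(-73)), (248.5, np.int64(39)), (249.5, np.int64(63)), (250.5, np.int64(32)), (267.5, np.int64(-34)), (268.5, np.int64(-49)), (408.5, np.int64(42)), (409.5, np.int64(32)), (414.5, np.int64(-45)), (415.5, np.int64(-73)), (416.5, np.int64(-35))]
col [(285, [115, 116]), (300, [115, 116]), (330, [116, 117]), (360, [116, 117]), (378, [113, 114])]
lane front [[-104.  -145.1]
 [-106.2  119.3]]
fence base [[  39.  -145.1]
 [  41.   119.9]] dial n/a
```

Run:
```python
from h import *
c=np.load('w2.npy',allow_pickle=True).item()
P=lambda uv,z:(plane(c,uv,z)[:,:2]*1000).round(1)
LF=P([[425.5,20.5],[410,250.5]],.025);FB=P([[258.8,20.5],[268.6,250.5]],.025);BF=P([[274.7,20.5],[275.7,90.5]],.069);BN=P([[388.7,20.5],[383.9,90.5]],.069);E=P([[285,112],[378,112]],.069);E0=P([[285,116],[360,117]],.03)
for n,L in dict(lanefront=LF,fencebase=FB,blockfar=BF,blocknear=BN,end=E,end0=E0).items():
    d=L[0]-L[1];print(n,L.tolist(),'ang dx/dy',(d[0]/d[1]).round(4))
```

```text
lanefront [[412.3, -117.4], [414.2, 88.2]] ang dx/dy 0.0092
fencebase [[553.7, -119.6], [557.0, 86.6]] ang dx/dy 0.016
blockfar [[535.1, -109.1], [536.8, -60.5]] ang dx/dy 0.035
blocknear [[450.2, -107.8], [452.1, -59.3]] ang dx/dy 0.0392
end [[530.2, -44.5], [456.2, -43.4]] ang dx/dy -67.2727
end0 [[534.3, -42.2], [467.0, -40.4]] ang dx/dy -37.3889
```

Emit:
apply_moves:
  steps:
    - {"translation": [0.03,-0.03,0.06],"rotation": [0,0,-0.06]}
    - {"translation": [0.09,-0.06,0.12],"rotation": [0,0,-0.12]}
    - {"translation": [0.16,-0.1,0.18],"rotation": [0,0,-0.18]}
    - {"translation": [0.24,-0.14,0.22],"rotation": [0,0,-0.24]}
    - {"translation": [0.32,-0.19,0.24],"rotation": [0,0,-0.3]}
    - {"translation": [0.4,-0.24,0.24],"rotation": [0,0,-0.36]}
    - {"translation": [0.48,-0.29,0.24],"rotation": [0,0,-0.42]}
    - {"translation": [0.56,-0.34,0.24],"rotation": [0,0,-0.48]}
    - {"translation": [0.61,-0.39,0.24],"rotation": [0,0,-0.54]}
    - {"translation": [0.628,-0.432,0.24],"rotation": [0,0,-0.6]}
  jaw: -0.3

```text
t: 6.23
eef_pos: [0.6575, -0.06, 0.2792]
ee_rot: [3.14, -0.001, -1.902]
force: [-0.1, 0.1, -0.6]
width: 0.0555
gripper_force: 0.0
```

Run:
```python
from h import *
s=get_state();print(s['eef_pos'],s['ee_rot'],s['width'])
c=camera_model('wrist');b=grab_frame('wrist');np.save('w3.npy',c,allow_pickle=True)
cv2.imwrite('pics/w3.png',b)
g=cv2.inRange(cv2.cvtColor(b,cv2.COLOR_BGR2HSV),(45,90,60),(80,255,255));n,l,st,ce=cv2.connectedComponentsWithStats(g)
for i in range(1,n): 
    if st[i,4]>15: print(st[i],ce[i],plane(c,ce[i:i+1],.09))
```

```text
[ 0.65747602 -0.05999636  0.27915716] [ 3.13950800e+00 -1.19831542e-03 -1.90240431e+00] 0.05548383008902545
[253 161   9   9  65] [256.87692308 165.        ] [[ 0.69804146 -0.12174461  0.09      ]]
```

View pics/w3.png

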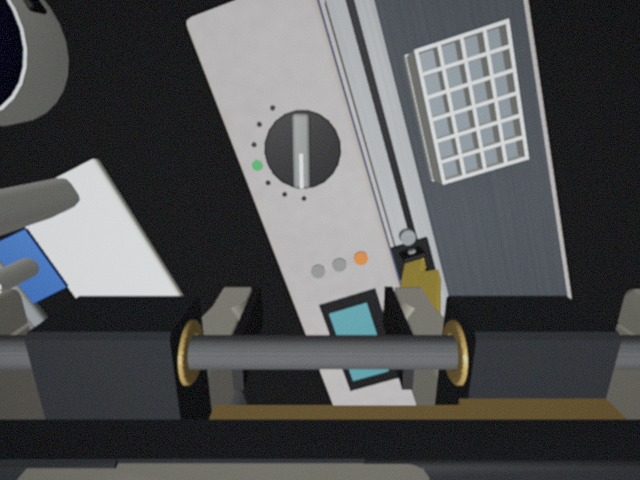

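The dial's centre is near (303,149), with its pointer toward (302,187) at the click 0 dot and the green dot at (257,165). The bar lies along the tool's x axis, so the yaw is right. I'll compute the centre.

Run:
```python
from h import *
c=np.load('w3.npy',allow_pickle=True).item();b=cv2.imread('pics/w3.png')
g=cv2.cvtColor(b,cv2.COLOR_BGR2GRAY)[95:205,250:355];m=cv2.inRange(g,0,90)
cs,_=cv2.findContours(m,cv2.RETR_EXTERNAL,cv2.CHAIN_APPROX_NONE);k=max(cs,key=cv2.contourArea);e=cv2.fitEllipse(cv2.convexHull(k));print(e)
ctr=plane(c,[[e[0][0]+250,e[0][1]+95]],.1);print('skirt',ctr)
p=plane(c,[[301,113],[303,188]],.125);d=p[1]-p[0];print('bar',p,p.mean(0),'ang deg',np.degrees(np.arctan2(d[1],d[0])),np.linalg.norm(d))
G=np.array([.69804,-.12174]);q=G-ctr[0,:2];print('green dir',np.degrees(np.arctan2(q[1],q[0])),np.linalg.norm(q))
```

```text
((52.20090103149414, 53.73336410522461), (75.01420593261719, 76.89942169189453), 164.948486328125)
skirt [[ 0.65360927 -0.12229076  0.1       ]]
bar [[ 0.64358304 -0.14925848  0.125     ]
 [ 0.6621205  -0.09319377  0.125     ]] [ 0.65285177 -0.12122613  0.125     ] ang deg 71.70384135019908 0.05904987797352799
green dir 0.7101920932023121 0.044434147798920215
```

Emit:
apply_moves:
  steps:
    - {"translation": [0,-0.08,0],"rotation": [0,0,0]}
    - {"translation": [-0.005,-0.16,-0.03],"rotation": [0,0,0]}
    - {"translation": [-0.01,-0.23,-0.1],"rotation": [0,0,0]}
    - {"translation": [-0.01,-0.249,-0.2],"rotation": [0,0,0]}
    - {"translation": [-0.01,-0.249,-0.3],"rotation": [0,0,0]}
    - {"translation": [-0.01,-0.249,-0.4],"rotation": [0,0,0]}
    - {"translation": [-0.01,-0.249,-0.5],"rotation": [0,0,0]}
    - {"translation": [-0.01,-0.249,-0.6],"rotation": [0,0,0]}
    - {"translation": [-0.01,-0.249,-0.67],"rotation": [0,0,0]}
    - {"translation": [-0.01,-0.249,-0.69],"rotation": [0,0,0]}

```text
t: 7.12
eef_pos: [0.651, -0.1212, 0.105]
ee_rot: [3.136, -0.002, -1.901]
force: [-1.3, 0.6, -0.1]
width: 0.0568
gripper_force: 0.0
```

Emit:
apply_moves:
  steps:
    - {"translation": [0,0,0],"rotation": [0,0,0]}
    - {"translation": [0,0,0],"rotation": [0,0,0]}
    - {"translation": [0,0,0],"rotation": [0,0,0]}
    - {"translation": [0,0,0],"rotation": [0,0,0]}
    - {"translation": [0,0,0],"rotation": [0,0,0]}
    - {"translation": [0,0,0],"rotation": [0,0,0]}
    - {"translation": [0,0,0],"rotation": [0,0,0]}
    - {"translation": [0,0,0],"rotation": [0,0,0]}
    - {"translation": [0,0,0],"rotation": [0,0,0]}
    - {"translation": [0,0,0],"rotation": [0,0,0]}
  jaw: 1
  newtons: 8

```text
t: 7.95
eef_pos: [0.6546, -0.1218, 0.1095]
ee_rot: [-3.14, 0.0, -1.9]
force: [3.0, -1.1, 1.6]
width: 0.0141
gripper_force: 8.0
```

Gripped the 14 mm bar. Now I'll turn it about 72° clockwise.

Emit:
apply_moves:
  steps:
    - {"translation": [0,0,0],"rotation": [0,0,-0.1]}
    - {"translation": [0,0,0],"rotation": [0,0,-0.2]}
    - {"translation": [0,0,0],"rotation": [0,0,-0.3]}
    - {"translation": [0,0,0],"rotation": [0,0,-0.4]}
    - {"translation": [0,0,0],"rotation": [0,0,-0.5]}
    - {"translation": [0,0,0],"rotation": [0,0,-0.6]}
    - {"translation": [0,0,0],"rotation": [0,0,-0.7]}
    - {"translation": [0,0,0],"rotation": [0,0,-0.8]}
    - {"translation": [0,0,0],"rotation": [0,0,-0.9]}
    - {"translation": [0,0,0],"rotation": [0,0,-1]}

```text
t: 8.78
eef_pos: [0.6544, -0.1216, 0.1094]
ee_rot: [-3.14, 0.001, -2.426]
force: [2.3, -1.0, 1.2]
width: 0.014
gripper_force: 8.0
```

Emit:
apply_moves:
  steps:
    - {"translation": [0,0,0],"rotation": [0,0,-0.1]}
    - {"translation": [0,0,0],"rotation": [0,0,-0.2]}
    - {"translation": [0,0,0],"rotation": [0,0,-0.3]}
    - {"translation": [0,0,0],"rotation": [0,0,-0.4]}
    - {"translation": [0,0,0],"rotation": [0,0,-0.5]}
    - {"translation": [0,0,0],"rotation": [0,0,-0.6]}
    - {"translation": [0,0,0],"rotation": [0,0,-0.7]}
    - {"translation": [0,0,0],"rotation": [0,0,-0.8]}
    - {"translation": [0,0,0],"rotation": [0,0,-0.9]}
    - {"translation": [0,0,0],"rotation": [0,0,-1]}

```text
t: 9.62
eef_pos: [0.6543, -0.1215, 0.1094]
ee_rot: [-3.141, 0.001, -2.95]
force: [1.4, -0.7, 2.9]
width: 0.0142
gripper_force: 8.0
```

Emit:
apply_moves:
  steps:
    - {"translation": [0,0,0],"rotation": [0,0,-0.1]}
    - {"translation": [0,0,0],"rotation": [0,0,-0.2]}
    - {"translation": [0,0,0],"rotation": [0,0,-0.3]}
    - {"translation": [0,0,0],"rotation": [0,0,-0.4]}
    - {"translation": [0,0,0],"rotation": [0,0,-0.41]}
    - {"translation": [0,0,0],"rotation": [0,0,-0.41]}
    - {"translation": [0,0,0],"rotation": [0,0,-0.41]}
    - {"translation": [0,0,0],"rotation": [0,0,-0.41]}
    - {"translation": [0,0,0],"rotation": [0,0,-0.41]}
    - {"translation": [0,0,0],"rotation": [0,0,-0.41]}

```text
t: 10.45
eef_pos: [0.6543, -0.1214, 0.1094]
ee_rot: [3.141, 0.001, 3.122]
force: [2.0, 2.6, 5.7]
width: 0.014
gripper_force: 8.0
```

Emit:
apply_moves:
  steps:
    - {"translation": [0,0,0],"rotation": [0,0,0]}
    - {"translation": [0,0,0],"rotation": [0,0,0]}
    - {"translation": [0,0,0],"rotation": [0,0,0]}
    - {"translation": [0,0,0],"rotation": [0,0,0]}
    - {"translation": [0,0,0.04],"rotation": [0,0,0]}
    - {"translation": [0,0,0.12],"rotation": [0,0,0]}
    - {"translation": [0,0,0.24],"rotation": [0,0,0]}
    - {"translation": [0,0,0.36],"rotation": [0,0,0]}
    - {"translation": [0,0.08,0.48],"rotation": [0,0,0]}
    - {"translation": [0,0.16,0.56],"rotation": [0,0,0]}
  jaw: -0.3

```text
t: 11.28
eef_pos: [0.6541, -0.0823, 0.2529]
ee_rot: [-3.141, 0.003, 3.12]
force: [1.4, 0.5, 0.4]
width: 0.057
gripper_force: 0.0
```

Run:
```python
from h import *
s=get_state();print(s['eef_pos'],s['ee_rot'],s['width'],s['q'])
c=camera_model('wrist');b=grab_frame('wrist');np.save('w4.npy',c,allow_pickle=True)
t=grab_frame('top')[130:280,230:430]
cv2.imwrite('pics/w4.png',np.hstack([cv2.resize(b,(400,300)),cv2.resize(t,(400,300))]))
```

```text
[ 0.65408215 -0.08225258  0.25287371] [-3.14124798  0.00320159  3.11960745] 0.05700792812263729 [ 1.70687378e-01  3.16688583e-01  1.04727512e-02  9.98732413e-04
 -1.26150429e+00 -1.76377199e+00]
```

View pics/w4.png

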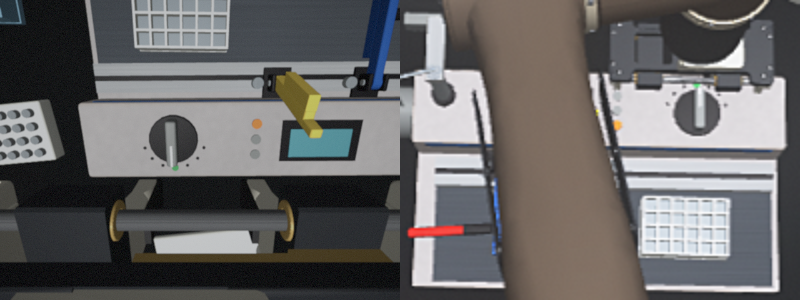

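The dial pointer now sits on the green dot. Next I'll go in front of the block and push it squarely back to the fence.

Emit:
apply_moves:
  steps:
    - {"translation": [-0.08,-0.01,0],"rotation": [0,0,0]}
    - {"translation": [-0.18,-0.02,0],"rotation": [0,0,0]}
    - {"translation": [-0.28,-0.03,0],"rotation": [0,0,0]}
    - {"translation": [-0.38,-0.04,0],"rotation": [0,0,0]}
    - {"translation": [-0.48,-0.05,0],"rotation": [0,0,-0.02]}
    - {"translation": [-0.58,-0.06,-0.05],"rotation": [0,0,-0.02]}
    - {"translation": [-0.68,-0.07,-0.12],"rotation": [0,0,-0.02]}
    - {"translation": [-0.78,-0.08,-0.2],"rotation": [0,0,-0.02]}
    - {"translation": [-0.88,-0.09,-0.3],"rotation": [0,0,-0.02]}
    - {"translation": [-0.942,-0.1,-0.4],"rotation": [0,0,-0.02]}

```text
t: 12.22
eef_pos: [0.4154, -0.107, 0.1482]
ee_rot: [3.141, 0.0, 3.11]
force: [-0.8, 0.5, 0.2]
width: 0.0566
gripper_force: 0.0
```

Run:
```python
from h import *
s=get_state();print(s['eef_pos'],s['ee_rot'],s['width'])
c=camera_model('wrist');b=grab_frame('wrist');np.save('w5.npy',c,allow_pickle=True);cv2.imwrite('pics/w5.png',b)
# blue flag and yellow from w4-like view, here
hs=cv2.cvtColor(b,cv2.COLOR_BGR2HSV)
for n,lo,hi in(('blue',(105,120,40),(130,255,255)),('yel',(20,110,60),(35,255,255))):
    m=cv2.inRange(hs,lo,hi);k,l,st,ce=cv2.connectedComponentsWithStats(m);print(n,[tuple(x) for x in st[1:] if x[4]>100])
```

```text
[ 0.41541753 -0.10703125  0.148209  ] [3.14103350e+00 4.16233361e-04 3.11024590e+00] 0.05664546395471566
blue []
yel [(np.int32(176), np.int32(320), np.int32(24), np.int32(67), np.int32(502)), (np.int32(446), np.int32(320), np.int32(21), np.int32(64), np.int32(459)), (np.int32(213), np.int32(399), np.int32(414), np.int32(21), np.int32(5963))]
```

View pics/w5.png

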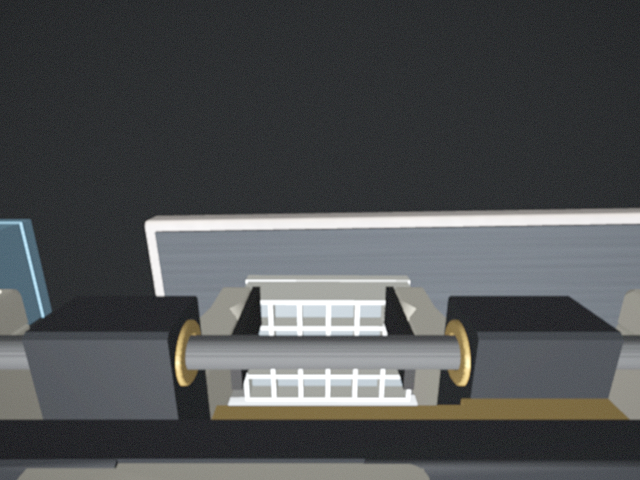

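The block sits centred between the fingers in the view, with its front edge at row 278, and the fingers are over the lane in front of it. That was my last picture, so the rest goes by numbers. Now down and push to the fence.

Emit:
apply_moves:
  steps:
    - {"translation": [0,0,-0.05],"rotation": [0,0,0.034]}
    - {"translation": [0,0,-0.13],"rotation": [0,0,0.034]}
    - {"translation": [0,0,-0.22],"rotation": [0,0,0.034]}
    - {"translation": [0,0,-0.31],"rotation": [0,0,0.034]}
    - {"translation": [0,0,-0.39],"rotation": [0,0,0.034]}
    - {"translation": [0,0,-0.43],"rotation": [0,0,0.034]}
    - {"translation": [0,0,-0.44],"rotation": [0,0,0.034]}
    - {"translation": [0.03,0,-0.44],"rotation": [0,0,0.034]}
    - {"translation": [0.06,0,-0.44],"rotation": [0,0,0.034]}
    - {"translation": [0.08,0,-0.44],"rotation": [0,0,0.034]}

```text
t: 13.1
eef_pos: [0.4403, -0.1065, 0.0399]
ee_rot: [3.141, 0.002, 3.129]
force: [-0.7, -0.2, 1.2]
width: 0.0569
gripper_force: 0.7
```

Emit:
apply_moves:
  steps:
    - {"translation": [0.01,0,0],"rotation": [0,0,0]}
    - {"translation": [0.02,0,0],"rotation": [0,0,0]}
    - {"translation": [0.03,0,0],"rotation": [0,0,0]}
    - {"translation": [0.04,0,0],"rotation": [0,0,0]}
    - {"translation": [0.05,0,0],"rotation": [0,0,0]}
    - {"translation": [0.06,0,0],"rotation": [0,0,0]}
    - {"translation": [0.07,0,0],"rotation": [0,0,0]}
    - {"translation": [0.075,0,0],"rotation": [0,0,0]}
    - {"translation": [0.08,0,0],"rotation": [0,0,0]}
    - {"translation": [0.08,0,0],"rotation": [0,0,0]}

```text
t: 13.93
eef_pos: [0.4562, -0.1067, 0.0383]
ee_rot: [-3.141, -0.004, 3.128]
force: [-6.7, 1.8, 4.1]
width: 0.0571
gripper_force: 3.4
```

Emit:
apply_moves:
  steps:
    - {"translation": [-0.04,0,0],"rotation": [0,0,0]}
    - {"translation": [-0.06,0,0.08],"rotation": [0,0,0]}
    - {"translation": [-0.06,-0.02,0.2],"rotation": [0,0,0]}
    - {"translation": [-0.04,-0.08,0.27],"rotation": [0,0,0]}
    - {"translation": [0,-0.16,0.27],"rotation": [0,0,0]}
    - {"translation": [0.05,-0.24,0.27],"rotation": [0,0,0]}
    - {"translation": [0.1,-0.32,0.27],"rotation": [0,0,0]}
    - {"translation": [0.15,-0.4,0.27],"rotation": [0,0,0]}
    - {"translation": [0.172,-0.432,0.27],"rotation": [0,0,0]}
    - {"translation": [0.172,-0.432,0.25],"rotation": [0,0,0]}
  jaw: 1

```text
t: 14.77
eef_pos: [0.5028, -0.2161, 0.1018]
ee_rot: [-3.141, 0.003, 3.127]
force: [0.3, -0.2, 0.9]
width: 0.0013
gripper_force: 0.0
```

Emit:
apply_moves:
  steps:
    - {"translation": [0,0,-0.06],"rotation": [0,0,0]}
    - {"translation": [0,0,-0.14],"rotation": [0,0,0]}
    - {"translation": [0,0,-0.2],"rotation": [0,0,0]}
    - {"translation": [0,0,-0.24],"rotation": [0,0,0]}
    - {"translation": [0,0,-0.25],"rotation": [0,0,0]}
    - {"translation": [0,0.02,-0.25],"rotation": [0,0,0]}
    - {"translation": [0,0.04,-0.25],"rotation": [0,0,0]}
    - {"translation": [0,0.06,-0.25],"rotation": [0,0,0]}
    - {"translation": [0,0.08,-0.25],"rotation": [0,0,0]}
    - {"translation": [0,0.1,-0.25],"rotation": [0,0,0]}

```text
t: 15.6
eef_pos: [0.5016, -0.1889, 0.0396]
ee_rot: [-3.142, 0.001, 3.129]
force: [0.6, -0.1, -0.6]
width: 0.0006
gripper_force: 0.0
```

```bash
cat > blk.py <<'E'
from h import *
# block top rectangle from the top camera (white over dark lane), world mm; flag: blue mask
def rect(save=None):
    im=grab_frame('top');c=camera_model('top')
    h=cv2.cvtColor(im,cv2.COLOR_BGR2HSV)
    return im,c,h
E
python3 - <<'E'
from h import *
s=get_state();print(s['eef_pos'],s['force'])
c=camera_model('top');im=grab_frame('top');cv2.imwrite('pics/t5.png',im)
h=cv2.cvtColor(im,cv2.COLOR_BGR2HSV)
m=cv2.inRange(h,(105,120,40),(130,255,255))[190:275,240:330];v,u=np.nonzero(m);v+=190;u+=240
print('flag px',len(u),u.min(),u.max(),v.min(),v.max())
if len(u):
    for r in range(v.min(),v.max()+1,6):
        k=u[v==r]
        if len(k): print(r,plane(c,[[k.min()-.5,r],[k.max()+.5,r]],.071)[:,:2].round(4).tolist())
w=cv2.inRange(h,(0,0,150),(180,60,255))[205:275,300:415];k,l,st,ce=cv2.connectedComponentsWithStats(w);print([(tuple(map(int,x)),) for x in st[1:] if x[4]>80])
E
```

```text
[ 0.50157161 -0.18887953  0.0395549 ] [ 0.63756629 -0.1026984  -0.63751173]
flag px 295 244 309 202 257
202 [[0.6124, 0.2671], [0.613, 0.1339]]
214 [[0.5772, 0.171], [0.5772, 0.1566]]
220 [[0.5595, 0.1708], [0.5595, 0.1564]]
226 [[0.5418, 0.1705], [0.5419, 0.1561]]
232 [[0.5243, 0.1702], [0.5243, 0.1559]]
238 [[0.5068, 0.17], [0.5068, 0.1557]]
244 [[0.4894, 0.1726], [0.4894, 0.1583]]
250 [[0.472, 0.1723], [0.4721, 0.1581]]
256 [[0.4548, 0.1721], [0.4548, 0.1578]]
[((69, 0, 5, 28, 126),)]
```

Emit:
apply_moves:
  steps:
    - {"translation": [0.001,0.05,0],"rotation": [0,0,0]}
    - {"translation": [0.002,0.12,0],"rotation": [0,0,0]}
    - {"translation": [0.003,0.2,0],"rotation": [0,0,0]}
    - {"translation": [0.004,0.28,0],"rotation": [0,0,0]}
    - {"translation": [0.005,0.36,0],"rotation": [0,0,0]}
    - {"translation": [0.006,0.44,0],"rotation": [0,0,0]}
    - {"translation": [0.007,0.52,0],"rotation": [0,0,0]}
    - {"translation": [0.008,0.59,0],"rotation": [0,0,0]}
    - {"translation": [0.009,0.64,0],"rotation": [0,0,0]}
    - {"translation": [0.009,0.67,0],"rotation": [0,0,0]}

```text
t: 16.48
eef_pos: [0.5036, -0.0208, 0.0392]
ee_rot: [3.142, 0.001, 3.13]
force: [-0.6, -2.4, 2.2]
width: 0.0004
gripper_force: 1.1
```

Emit:
apply_moves:
  steps:
    - {"translation": [0,0.015,0],"rotation": [0,0,0]}
    - {"translation": [0,0.03,0],"rotation": [0,0,0]}
    - {"translation": [0,0.045,0],"rotation": [0,0,0]}
    - {"translation": [0,0.06,0],"rotation": [0,0,0]}
    - {"translation": [0,0.072,0],"rotation": [0,0,0]}
    - {"translation": [0,0.084,0],"rotation": [0,0,0]}
    - {"translation": [0,0.096,0],"rotation": [0,0,0]}
    - {"translation": [0,0.105,0],"rotation": [0,0,0]}
    - {"translation": [0,0.112,0],"rotation": [0,0,0]}
    - {"translation": [0,0.112,0],"rotation": [0,0,0]}

```text
t: 17.32
eef_pos: [0.5035, 0.0057, 0.039]
ee_rot: [-3.142, 0.0, 3.128]
force: [0.5, -3.4, 3.4]
width: 0.0008
gripper_force: 1.6
```

Emit:
apply_moves:
  steps:
    - {"translation": [0,0.004,0],"rotation": [0,0,0]}
    - {"translation": [0,0.008,0],"rotation": [0,0,0]}
    - {"translation": [0,0.012,0],"rotation": [0,0,0]}
    - {"translation": [0,0.016,0],"rotation": [0,0,0]}
    - {"translation": [0,0.02,0],"rotation": [0,0,0]}
    - {"translation": [0,0.024,0],"rotation": [0,0,0]}
    - {"translation": [0,0.028,0],"rotation": [0,0,0]}
    - {"translation": [0,0.032,0],"rotation": [0,0,0]}
    - {"translation": [0,0.032,0],"rotation": [0,0,0]}
    - {"translation": [0,0.032,0],"rotation": [0,0,0]}

```text
t: 18.15
eef_pos: [0.5033, 0.0131, 0.0389]
ee_rot: [-3.141, -0.0, 3.128]
force: [1.5, -7.3, 5.7]
width: 0.0004
gripper_force: 4.8
```

Emit:
apply_moves:
  steps:
    - {"translation": [0,0.002,0],"rotation": [0,0,0]}
    - {"translation": [0,0.004,0],"rotation": [0,0,0]}
    - {"translation": [0,0.006,0],"rotation": [0,0,0]}
    - {"translation": [0,0.008,0],"rotation": [0,0,0]}
    - {"translation": [0,0.008,0],"rotation": [0,0,0]}
    - {"translation": [0,0.008,0],"rotation": [0,0,0]}
    - {"translation": [0,0.008,0],"rotation": [0,0,0]}
    - {"translation": [0,0.008,0],"rotation": [0,0,0]}
    - {"translation": [0,0.008,0],"rotation": [0,0,0]}
    - {"translation": [0,0.008,0],"rotation": [0,0,0]}

```text
t: 18.98
eef_pos: [0.5031, 0.0135, 0.039]
ee_rot: [-3.139, -0.001, 3.128]
force: [3.8, -18.8, 5.8]
width: 0.0004
gripper_force: 10.0
```

Run:
```python
from h import *
c=camera_model('scene');im=grab_frame('scene');cv2.imwrite('pics/s6.png',im)
h=cv2.cvtColor(im,cv2.COLOR_BGR2HSV)
m=cv2.inRange(h,(105,120,40),(130,255,255))[225:300,320:400];v,u=np.nonzero(m);print('flag rows',v.min()+225,v.max()+225,u.min()+320,u.max()+320)
# gray profile across block/flag gap along a world-y line on top z=.069, x=.52 and .47
g=cv2.cvtColor(im,cv2.COLOR_BGR2GRAY)
for x in(.545,.5,.475):
    ys=np.arange(.135,.18,.002);p=proj(c,[[x,y,.07] for y in ys]).round().astype(int)
    print(x,[(round(float(y),3),h[b,a].tolist()) for y,(a,b) in zip(ys,p)])
```

```text
flag rows 247 282 346 375
0.545 [(0.135, [96, 11, 223]), (0.137, [96, 11, 229]), (0.139, [75, 8, 127]), (0.141, [60, 9, 149]), (0.143, [54, 8, 150]), (0.145, [54, 8, 150]), (0.147, [65, 10, 148]), (0.149, [55, 10, 149]), (0.151, [60, 7, 146]), (0.153, [55, 11, 142]), (0.155, [100, 6, 243]), (0.157, [80, 7, 232]), (0.159, [107, 55, 131]), (0.161, [111, 177, 179]), (0.163, [111, 182, 182]), (0.165, [110, 179, 182]), (0.167, [110, 180, 187]), (0.169, [110, 180, 187]), (0.171, [111, 172, 148]), (0.173, [108, 65, 113]), (0.175, [99, 18, 188]), (0.177, [103, 18, 196]), (0.179, [102, 20, 194])]
0.5 [(0.135, [78, 8, 168]), (0.137, [101, 8, 249]), (0.139, [95, 9, 176]), (0.141, [85, 9, 180]), (0.143, [72, 8, 162]), (0.145, [72, 8, 162]), (0.147, [78, 8, 159]), (0.149, [80, 8, 183]), (0.151, [60, 9, 148]), (0.153, [66, 8, 155]), (0.155, [94, 9, 227]), (0.157, [94, 9, 227]), (0.159, [72, 6, 230]), (0.161, [111, 176, 177]), (0.163, [110, 188, 179]), (0.165, [110, 187, 179]), (0.167, [110, 187, 179]), (0.169, [110, 183, 184]), (0.171, [111, 167, 131]), (0.173, [110, 143, 84]), (0.175, [111, 138, 83]), (0.177, [111, 169, 118]), (0.179, [111, 169, 118])]
0.475 [(0.135, [98, 8, 246]), (0.137, [99, 7, 244]), (0.139, [99, 7, 244]), (0.141, [104, 29, 115]), (0.143, [98, 12, 228]), (0.145, [100, 18, 215]), (0.147, [104, 30, 111]), (0.149, [104, 30, 111]), (0.151, [90, 2, 139]), (0.153, [100, 18, 211]), (0.155, [101, 8, 246]), (0.157, [101, 18, 114]), (0.159, [101, 18, 114]), (0.161, [111, 150, 146]), (0.163, [110, 188, 183]), (0.165, [110, 186, 181]), (0.167, [110, 186, 181]), (0.169, [110, 186, 185]), (0.171, [110, 180, 164]), (0.173, [112, 148, 86]), (0.175, [110, 141, 96]), (0.177, [120, 21, 48]), (0.179, [107, 40, 89])]
```

Emit:
apply_moves:
  steps:
    - {"translation": [0,-0.03,0],"rotation": [0,0,0]}
    - {"translation": [0,-0.06,0.02],"rotation": [0,0,0]}
    - {"translation": [-0.02,-0.06,0.12],"rotation": [0,0,0]}
    - {"translation": [-0.06,-0.06,0.22],"rotation": [0,0,0]}
    - {"translation": [-0.15,-0.03,0.27],"rotation": [0,0,0]}
    - {"translation": [-0.24,0.03,0.27],"rotation": [0,0,0]}
    - {"translation": [-0.3,0.12,0.27],"rotation": [0,0,0]}
    - {"translation": [-0.3,0.21,0.27],"rotation": [0,0,0]}
    - {"translation": [-0.3,0.28,0.25],"rotation": [0,0,0]}
    - {"translation": [-0.3,0.29,0.2],"rotation": [0,0,0]}
  jaw: -0.1

```text
t: 19.87
eef_pos: [0.4298, 0.0916, 0.0906]
ee_rot: [3.138, 0.004, 3.131]
force: [0.1, 1.0, 0.6]
width: 0.0481
gripper_force: 0.0
```

Emit:
apply_moves:
  steps:
    - {"translation": [0,0,-0.08],"rotation": [0,0,0]}
    - {"translation": [0,0,-0.15],"rotation": [0,0,0]}
    - {"translation": [0,0,-0.19],"rotation": [0,0,0]}
    - {"translation": [0,0,-0.2],"rotation": [0,0,0]}
    - {"translation": [0.02,0,-0.2],"rotation": [0,0,0]}
    - {"translation": [0.04,0,-0.2],"rotation": [0,0,0]}
    - {"translation": [0.06,0,-0.2],"rotation": [0,0,0]}
    - {"translation": [0.08,0,-0.2],"rotation": [0,0,0]}
    - {"translation": [0.1,0,-0.2],"rotation": [0,0,0]}
    - {"translation": [0.108,0,-0.2],"rotation": [0,0,0]}

```text
t: 20.7
eef_pos: [0.4566, 0.0886, 0.0392]
ee_rot: [3.141, 0.001, 3.128]
force: [0.4, 0.1, -0.0]
width: 0.0482
gripper_force: 0.0
```

Emit:
apply_moves:
  steps:
    - {"translation": [0.004,0,0],"rotation": [0,0,0]}
    - {"translation": [0.008,0,0],"rotation": [0,0,0]}
    - {"translation": [0.012,0,0],"rotation": [0,0,0]}
    - {"translation": [0.016,0,0],"rotation": [0,0,0]}
    - {"translation": [0.02,0,0],"rotation": [0,0,0]}
    - {"translation": [0.024,0,0],"rotation": [0,0,0]}
    - {"translation": [0.024,0,0],"rotation": [0,0,0]}
    - {"translation": [0.024,0,0],"rotation": [0,0,0]}
    - {"translation": [0.024,0,0],"rotation": [0,0,0]}
    - {"translation": [0.024,0,0],"rotation": [0,0,0]}

```text
t: 21.53
eef_pos: [0.4593, 0.0878, 0.0384]
ee_rot: [-3.141, -0.003, 3.128]
force: [-8.3, 2.9, 4.7]
width: 0.0483
gripper_force: 4.0
```

Emit:
apply_moves:
  steps:
    - {"translation": [0.004,0,0],"rotation": [0,0,0]}
    - {"translation": [0.008,0,0],"rotation": [0,0,0]}
    - {"translation": [0.008,0,0],"rotation": [0,0,0]}
    - {"translation": [0.008,0,0],"rotation": [0,0,0]}
    - {"translation": [-0.02,0,0],"rotation": [0,0,0]}
    - {"translation": [-0.06,0,0.02],"rotation": [0,0,0]}
    - {"translation": [-0.1,-0.02,0.12],"rotation": [0,0,0]}
    - {"translation": [-0.1,-0.1,0.22],"rotation": [0,0,0]}
    - {"translation": [-0.02,-0.22,0.27],"rotation": [0,0,0]}
    - {"translation": [0.08,-0.34,0.27],"rotation": [0,0,0]}
  jaw: -0.1

```text
t: 22.37
eef_pos: [0.4826, 0.0037, 0.1106]
ee_rot: [3.139, 0.007, 3.133]
force: [0.7, 2.2, -0.4]
width: 0.0482
gripper_force: 0.0
```

Emit:
apply_moves:
  steps:
    - {"translation": [0.04,-0.03,0],"rotation": [0,0,0]}
    - {"translation": [0.075,-0.06,0],"rotation": [0,0,0]}
    - {"translation": [0.075,-0.06,0],"rotation": [0,0,0]}
    - {"translation": [0.075,-0.06,0],"rotation": [0,0,0]}
    - {"translation": [0.075,-0.06,0],"rotation": [0,0,0]}
    - {"translation": [0.075,-0.06,-0.06],"rotation": [0,0,0]}
    - {"translation": [0.075,-0.06,-0.14],"rotation": [0,0,0]}
    - {"translation": [0.075,-0.06,-0.22],"rotation": [0,0,0]}
    - {"translation": [0.075,-0.06,-0.26],"rotation": [0,0,0]}
    - {"translation": [0.075,-0.06,-0.27],"rotation": [0,0,0]}
  jaw: 1

```text
t: 23.2
eef_pos: [0.498, -0.0111, 0.037]
ee_rot: [-3.141, -0.004, 3.129]
force: [-0.5, -0.4, -0.8]
width: 0.0008
gripper_force: 0.0
```

Emit:
apply_moves:
  steps:
    - {"translation": [0,0.02,0],"rotation": [0,0,0]}
    - {"translation": [0,0.04,0],"rotation": [0,0,0]}
    - {"translation": [0,0.06,0],"rotation": [0,0,0]}
    - {"translation": [0,0.075,0],"rotation": [0,0,0]}
    - {"translation": [0,0.085,0],"rotation": [0,0,0]}
    - {"translation": [0,0.093,0],"rotation": [0,0,0]}
    - {"translation": [0,0.1,0],"rotation": [0,0,0]}
    - {"translation": [0,0.104,0],"rotation": [0,0,0]}
    - {"translation": [0,0.104,0],"rotation": [0,0,0]}
    - {"translation": [0,0.104,0],"rotation": [0,0,0]}

```text
t: 24.03
eef_pos: [0.5, 0.0133, 0.0392]
ee_rot: [-3.14, -0.0, 3.128]
force: [0.3, -8.3, 3.4]
width: 0.0008
gripper_force: 4.1
```

The block is seated against both. I'll retract clear and check it by measurement.

Emit:
apply_moves:
  steps:
    - {"translation": [0,-0.02,0],"rotation": [0,0,0]}
    - {"translation": [0,-0.06,0],"rotation": [0,0,0]}
    - {"translation": [-0.02,-0.1,0.06],"rotation": [0,0,0]}
    - {"translation": [-0.04,-0.14,0.18],"rotation": [0,0,0]}
    - {"translation": [-0.06,-0.2,0.32],"rotation": [0,0,0]}
    - {"translation": [-0.08,-0.3,0.46],"rotation": [0,0,0]}
    - {"translation": [-0.08,-0.42,0.58],"rotation": [0,0,0]}
    - {"translation": [-0.08,-0.56,0.68],"rotation": [0,0,0]}
    - {"translation": [-0.08,-0.7,0.74],"rotation": [0,0,0]}
    - {"translation": [-0.08,-0.84,0.76],"rotation": [0,0,0]}

```text
t: 24.87
eef_pos: [0.481, -0.1979, 0.2327]
ee_rot: [-3.141, 0.006, 3.129]
force: [1.3, 0.7, 0.7]
width: 0.0005
gripper_force: 0.0
```

Run:
```python
from h import *
s=get_state();print(s['t'],s['eef_pos'],s['force'])
c=camera_model('top');im=grab_frame('top');cv2.imwrite('pics/t7.png',im);sc=grab_frame('scene');cv2.imwrite('pics/s7.png',sc)
h=cv2.cvtColor(im,cv2.COLOR_BGR2HSV);g=cv2.cvtColor(im,cv2.COLOR_BGR2GRAY).astype(int)
# block near/far edges along columns, fence edge, ends along rows
def cross(p0,p1,n=200):
    P=np.linspace(p0,p1,n);uv=proj(c,P).astype(np.float32);gv=cv2.remap(g.astype(np.float32),uv[:,0],uv[:,1],cv2.INTER_LINEAR).ravel();hv=cv2.remap(h[...,1].astype(np.float32),uv[:,0],uv[:,1],cv2.INTER_LINEAR).ravel()
    return P,gv,hv
for y in (.05,.07,.09,.12,.14):
    P,gv,_=cross([.40,y,.069],[.58,y,.069]);d=np.gradient(gv);k=[i for i in range(1,199) if abs(d[i])>2.5 and abs(d[i])>=abs(d[i-1]) and abs(d[i])>abs(d[i+1])]
    print('y',y,[(round(P[i,0]*1e3),round(float(d[i]),1)) for i in k if P[i,0]<.5 or P[i,0]>.54])
for x in (.485,.5,.52,.54):
    P,gv,hv=cross([x,0.0,.069],[x,.19,.069]);d=np.gradient(gv);e=np.gradient(hv)
    print('x',x,'first bright',round(P[np.argmax(d>3),1]*1e3),'blue start',round(P[np.argmax(hv>100),1]*1e3))
for nm,m,cc,b in(('yel top',h,c,(315,175,340,222)),):
    v,u=np.nonzero(cv2.inRange(h[175:222,315:340],(20,110,60),(35,255,255)));print(nm,len(v),v.min()+175,v.max()+175)
gd=cv2.inRange(h[160:200,360:400],(45,90,60),(80,255,255));print('green px',cv2.countNonZero(gd))
```

```text
24.8667 [ 0.48098906 -0.19794288  0.2326536 ] [1.25068465 0.70184612 0.70351787]
y 0.05 [(403, 34.4), (411, -40.0), (465, 19.9), (469, -19.7), (471, 50.5), (474, -12.3), (489, -26.5), (491, 37.4), (494, -11.9)]
y 0.07 [(402, 30.1), (411, -31.7), (465, 19.7), (469, -19.0), (471, 44.7), (477, -7.4), (480, 3.0), (489, -23.4), (491, 29.3), (498, -4.1), (550, -25.9), (553, 39.7), (556, -13.5), (565, 4.3), (567, -43.7), (571, -5.7), (576, 36.4)]
y 0.09 [(405, 42.9), (411, -37.2), (465, 25.5), (469, -22.9), (471, 42.4), (477, -7.5), (489, -17.0), (491, 25.7), (498, -4.1), (550, -27.0), (553, 40.8), (556, -14.5), (567, -30.6), (576, 46.9)]
y 0.12 [(405, 56.3), (411, -25.9), (465, 21.6), (468, -17.5), (471, 26.8), (477, -10.4), (489, -8.8), (494, 16.5), (497, -9.4), (549, -24.7), (553, 33.4), (558, -5.5), (567, -21.2), (570, -24.1), (576, 46.6)]
y 0.14 [(405, 59.6), (414, -31.4), (465, 20.2), (468, -16.2), (471, 27.9), (474, 16.3), (477, -13.1), (489, -8.6), (494, 17.5), (497, -11.6), (550, -17.7), (553, 21.3), (558, -10.5), (570, -21.7), (576, 27.0)]
x 0.485 first bright 19 blue start 158
x 0.5 first bright 20 blue start 158
x 0.52 first bright 23 blue start 158
x 0.54 first bright 53 blue start 158Traceback (most recent call last):
  File "<stdin>", line 16, in <module>
    return umr_minimum(a, axis, None, out, keepdims, initial, where)
ValueError: zero-size array to reduction operation minimum which has no identity
```

Run:
```python
from h import *
for f in('scene0','s7'):
    h=cv2.cvtColor(cv2.imread(f'pics/{f}.png'),cv2.COLOR_BGR2HSV);v,u=np.nonzero(cv2.inRange(h[215:275,270:310],(20,110,60),(35,255,255)));print(f,'yellow',len(v),v.min()+215,v.max()+215,u.min()+270,u.max()+270)
    v,u=np.nonzero(cv2.inRange(h[225:300,320:400],(105,120,40),(130,255,255)));print('blue',u.min()+320,u.max()+320,v.min()+225,v.max()+225)
# top: block-flag gap along y in grey/saturation
im=cv2.imread('pics/t7.png');c=camera_model('top');h=cv2.cvtColor(im,cv2.COLOR_BGR2HSV)
for x in(.48,.51,.545):
    p=proj(c,[[x,y,.07] for y in(.146,.149,.152,.155,.158,.161)]).round().astype(int);print(x,[h[b,a,1:].tolist() for a,b in p])
```

```text
scene0 yellow 466 227 265 279 298
blue 338 353 243 282
s7 yellow 472 227 265 279 298
blue 346 375 247 282
0.48 [[32, 213], [32, 214], [35, 203], [7, 223], [13, 241], [196, 165]]
0.51 [[29, 185], [30, 185], [24, 183], [3, 190], [16, 188], [195, 196]]
0.545 [[34, 213], [36, 213], [14, 221], [2, 210], [160, 178], [175, 241]]
```

The yellow flag hasn't moved, and the block's white rim borders the blue flag with no visible gap. I'll hand the job in.

Run:
```python
from station import *
print(job_done())
```

```text
the job is handed in; nothing more can be done
None
```

I've handed the job in, with no verdict returned: the blue stop is down, the yellow stop still up, the block pushed against the blue stop and the fence, and the dial turned to the green dot; I saw no other item moved.

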